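Load a round blank into a hand press, release its catch and hold the lever down

TASK

Put the round blank flat into the round cavity of the hand press's die and let go of it. Then flip the press's safety catch aside, to the right and fully over, and only then pull the lever by its crossbar towards you and down until the pad presses firmly on the blank. Finish while holding the lever down, still pressing on the blank; leave the square and hexagonal blanks and everything else on the tables where they are.

Things in the scene. Friction and masses are not known exactly. Their poses are not given: they have to be found in the camera images.
- press: the bench hand press, grey base 170 x 100 x 12 mm with an ear to its right, on the table to the robot's right. Fixed. Origin at the centre of its underside; its x axis points away from the robot (from the die to the lever's shaft), y to the left, z up. The aluminium die (72 x 72 mm, top 28 mm above the table) stands near its front, centred 35 mm in front of the origin
- die_seat (a point): centre of the floor of the die's round cavity: 54 mm across, 6 mm deep, slightly chamfered mouth; the floor is 22 mm and the die's flat top 28 mm above the table
- blank_round: the round aluminium blank, 48 mm across, 16 mm thick, 0.08 kg, loose, lying flat on a plywood riser box (222 x 212 mm, black rubber top 121 mm above the table) on the table to the robot's left; origin at the centre of its underside, z is its axis. Seated in the cavity it stands 10 mm proud of the die
- blank_square: a square aluminium blank 45 x 45 x 16 mm on the same riser (does not fit the cavity); leave it alone; origin at the centre of its underside, x and y along its sides
- blank_hex: a hexagonal aluminium blank 53 mm across corners, 46 mm across flats, 16 mm thick, lying on the right table (the wrong outline); leave it alone; origin at the centre of its underside
- catch (a joint): the safety catch, a dark bar on a pin at the right of the press. 0 = guarding: it leans 30 degrees to the left across the front of the lever's right arm and blocks the lever; it grows (rad) as the bar is pushed to the right (press -y) over the top; 0.75 = fully over, at its stop. Light friction (about 0.6 N at the knob) keeps it where it is left
- catch_hinge (a point): the catch's pin, 45 mm above the table; axis along press x
- catch_knob (a point): middle of the black knob at the catch's upper end, 110 mm from the pin's axis: 18 mm across, 20 mm long along press x, sticking out from the bar towards the robot (the bar begins 10 mm behind this point). Guarding, it is 140 mm above the table, and the space to its left is free for a finger to push it
- lever (a joint): the press lever, a stirrup of two steel arms (12 mm wide, 84 mm apart) with a crossbar between their ends and a 32 mm pad 90 mm from the shaft. 0 = open, leaning 20 degrees back from upright; it grows (rad) as the crossbar comes towards the robot and down; about 1.92 = pad flat on the seated blank. A spring reopens it: 7 N at the crossbar holds it down, more presses the blank
- lever_hinge (a point): middle of the lever's shaft, 56 mm above the table; axis along press y
- lever_grip (a point): middle of the lever's crossbar, a black round bar of 16 mm along press y with 72 mm free between the arms, 140 mm from the shaft's axis: 188 mm above the table when open, 56 mm when the pad is on the blank
- pvc_roll: a blue roll of tape, 60 mm across, 19 mm high, lying on the riser; origin at the centre of its underside
- ink_tub_big: an ink tub, 72 mm across, 71 mm high, upright to the right of the press; origin at the centre of its underside
- hex_key: a bent hexagon key, 126 x 67 x 9 mm, lying on the riser; origin at the centre of its underside

How it is judged:
On the way, in this order (a step that is already met when the one before it is completed fails the run):
1. the round blank lies flat in the die's cavity, let go (horizontal distance between blank_round and die_seat below 0.005 m and z of blank_round in the frame of die_seat below 0.002 m and angle between blank_round's own z axis and vertical below 0.06 rad and contact force between the fingers and blank_round below 0.1 N and value of joint catch below 0.4 rad), for 0.2 s.
2. the catch is flipped fully over, the lever still open (value of joint catch above 0.6 rad and value of joint lever below 0.3 rad), for 0.1 s.
3. the lever is pulled down and its pad presses on the blank (value of joint lever above 1.82 rad and contact force between lever and blank_round above 2 N), for 0.2 s.
At the end, for the whole second after the job is handed in: the gripper's fingers still hold the lever down (lever over 1.82 rad, at least 3 N from the fingers), its pad presses on the round blank with at least 2 N, the blank lies flat in the cavity (within 5 mm of its centre, within 2 mm of its floor), and the catch is still flipped over (over 0.6 rad) (all of step 3 and contact force between the fingers and lever above 3 N and value of joint catch above 0.6 rad and horizontal distance between blank_round and die_seat below 0.005 m and z of blank_round in the frame of die_seat below 0.002 m and angle between blank_round's own z axis and vertical below 0.06 rad); the arm keeps its last pose, push and grip.
It fails at once if the lever is forced while the catch still guards it (value of joint lever above 0.4 rad and value of joint catch below 0.4 rad).
It fails at once if another blank or a bystander is moved by more than 25 mm (distance of any of blank_square, blank_hex, pvc_roll, hex_key, ink_tub_big from where it was at the start of the episode above 0.025 m).
It also fails if it takes over 72 s, if anything falls off the work surface, if the arm or the gripper's body presses on something with over 40 N, if the wrist force passes 120 N, or if a joint passes its speed limit or range.

ROBOT

A 7-joint arm with a two-finger parallel gripper is mounted at the origin on a cart in front of the work surface, level with it; the furniture and walls round the work are solid. World frame = base frame: x ahead of the robot, y to its left, z up, the work surface at z = 0. Lengths are in m, angles in rad, forces in N, time in s.
With the tool pointing down it reaches from about 0.425 to 0.875 m from the base axis. Payload 9.9 kg.
Tool frame: the origin (TCP) lies at the very end of the fingers, on their centre line; the grasp point (between the pads) lies 19 mm behind it; z points along the fingers, y is the line along which they close (so a half turn about z gives the same grasp; the last joint's range is limited). The gripper opens to 85 mm and grips with 20 to 120 N. Pads are 22 mm wide; open, the fingers measure 114 mm over their backs; the gripper's body (76 mm by 85 mm) begins 54 mm behind the grasp point. The pads swing forward as they close: fully open they stand 13 mm farther back than shut.
Start: joints at [1.165, 0.576, 0.025, 1.437, -0.015, 1.129, -0.057], TCP at [0.213, -0.64, 0.231] pointing down, gripper open.
Joint ranges: [-2.76, 2.76], [-0.34, 2.15], [-1.52, 1.57], [0.19, 2.46], [-1.09, 4.23], [0.17, 1.99], [-2.82, 2.82]. Speed limits (rad/s): [2.22, 2.22, 3.01, 3.01, 3.14, 3.14, 3.14].

INTERFACE

Orientations are given as a unit quaternion [x, y, z, w].
In Python, from plant import ctrl, optics, job gives the robot as it stands.
- The arm moves only by the tool play_rows, never from a script. Its argument "deltas" is a list of rows, each an object of numbers: "claw": the opening, from -1 (shut) to 1 (fully open); "tx", "ty", "tz": the shift along the world's x, y, z as a fraction of full scale; "wx", "wy", "wz": the turn, a rotation vector about the world's x, y, z as a fraction of full scale. In form: [{"claw": .., "tx": .., "ty": .., "tz": .., "wx": .., "wy": .., "wz": ..}, ...]. A call has 1 to 8 rows; each row shifts and turns the commanded pose from where the row before left it; what a row does not reach is not made up. Full scale, the value 1, is 150 mm for a shift and 2 rad for a turn. A row lasts 1/8 s, in which the tool goes at most 62.5 mm and 10.7 degrees, less where a joint would pass 70% of its speed; a pose out of reach is approached as far as the arm can. A call with a number of a shift or a turn outside -1 to 1 is refused whole. A call with a gripper value outside its range is refused whole. The fingers move at their own pace and stop on an object; the grip force is fixed at half the most. Time passes only in rows, so rows that do not move let the fingers close. It gives the time, the measured TCP pose, the force, the opening and the grip force at its end, in the units of the state.
- ctrl.get_obs(): the state, without advancing time (a new reading comes with each control period).
- optics.camera(name): name is "scene" or "top" or "wrist"; returns a dict with "frame" (420x560x3 uint8, red, green, blue), "K" (3x3 intrinsics, pixels), "view" (4x4, takes a point from world to camera coordinates); the wrist camera has in their place "tool_from_camera" (4x4, takes a point from camera to tool coordinates, whose origin is the TCP and whose axes are the flange's). Camera axes: x right, y down, z forward; pixel columns grow to the right and rows downward; lengths in m; the calibration is good to about 2 mm. A picture is of the moment at which its call begins: read the wrist's pose just before it. There is no depth.
- job.close_job(): hands the job in; it is judged then, once.
The state is a dict: "clock": time; "q": joint angles; "qvel": joint speeds; "joint_efforts": joint torques, N m; "tcp_pos": TCP position; "tool_rot": TCP orientation; "ft_force": force on the tool from outside, world axes, zero at the start; "ft_torque": the same for the moment, N m; "opening": finger opening in m; "finger_force": force on a finger pad.
Only numpy, scipy, OpenCV 4.12 (cv2) and the standard library are available. Lean on these libraries where they do the work, as an engineer would, in place of code of your own. Each camera call takes 0.05 s, during which the arm holds its last target. There are 200 camera calls.

## Working session

There is one attempt and no reset: what is moved stays moved. The work goes in short steps, Python scripts to look and compute and a tool call to move; the robot and the scene stay as the last step left them, time stands still between calls to the robot, and variables do not carry over. Pictures are saved under pics/ and viewed, at most 10 in all, crops included, and the job is handed in when it is done.

Besides the shell and the picture viewer there is one more tool, called after "Emit:" as name([rows], argument=value, ...), one row to a line, values as JSON. play_rows: Moves the arm, as the interface text tells. Shift numbers are shares of 150 mm and turn numbers shares of 2 rad, none past 1 either way. Its arguments: {"type":"object","properties":{"deltas":{"type":"array"}},"required":["deltas"]}

```bash
mkdir -p pics
cat > h.py <<'E'
import numpy as np,cv2
from plant import ctrl,optics,job
def snap(n,f):
    o=ctrl.get_obs(); c=optics.camera(n); cv2.imwrite(f'pics/{f}.png',c['frame'][:,:,::-1]); np.savez(f'pics/{f}.npz',pos=o['tcp_pos'],rot=o['tool_rot'],**c); return o,c
E
python3 - <<'E'
from h import *
for n in ('scene','top'):
    o,c=snap(n,n+'0'); print(n,c['K'].round(1).tolist(),c['view'].round(3).tolist())
print(o)
a=cv2.imread('pics/scene0.png');b=cv2.imread('pics/top0.png')
E
```

```text
scene [[505.0, 0.0, 284.7], [0.0, 505.0, 208.3], [0.0, 0.0, 1.0]] [[-0.603, -0.797, -0.01, 0.321], [-0.579, 0.446, -0.682, 0.385], [0.548, -0.406, -0.731, 1.288], [0.0, 0.0, 0.0, 1.0]]
top [[448.1, 0.0, 274.6], [0.0, 448.1, 214.7], [0.0, 0.0, 1.0]] [[-0.019, -1.0, 0.0, 0.008], [-0.99, 0.019, -0.143, 0.522], [0.143, -0.003, -0.99, 1.459], [0.0, 0.0, 0.0, 1.0]]
{'clock': 0.05, 'q': array([ 1.16518414,  0.57650362,  0.02484087,  1.43792603, -0.01500755,
        1.12898773, -0.05651941]), 'qvel': array([ 1.81867911e-03, -1.46619361e-03, -4.22328305e-04, -7.09985706e-04,
       -1.16808171e-03,  3.53034588e-04, -4.72429722e-06]), 'joint_efforts': array([ 6.22939420e-03, -7.68043327e+01,  2.26098485e+00, -2.86930293e+01,
        1.59548566e-02,  8.83152417e-03,  7.53718768e-05]), 'tcp_pos': array([ 0.2133575 , -0.6399106 ,  0.23045537]), 'tool_rot': array([ 9.87081074e-01,  1.60219478e-01, -1.68999398e-04, -8.02527776e-04]), 'ft_force': array([ 0.07765569,  0.6202762 , -0.03048191]), 'ft_torque': array([0.01634117, 0.00943749, 0.04596525]), 'finger_force': 0.0, 'opening': 0.08533896168227441}
```

View pics/scene0.png

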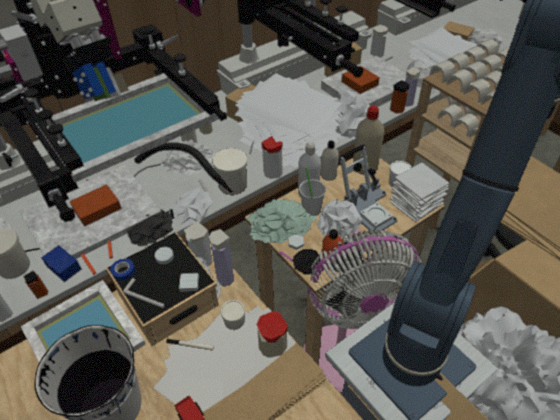

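View pics/top0.png

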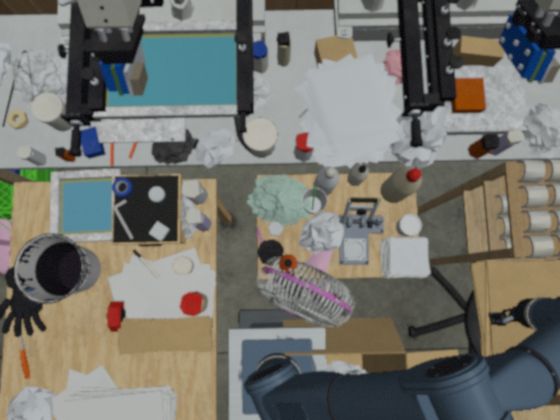

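The scene shows the riser at lower left, with the round blank at about (164,256) and the square at (189,282). The press is at about (365,195). In the top view the round blank is at (157,194) and the press at (360,225). I'll zoom in on both.

Run:
```python
from h import *
a=cv2.imread('pics/scene0.png');b=cv2.imread('pics/top0.png')
def z(i,u,v,w=80,h=60): return cv2.resize(i[v:v+h,u:u+w],(400,300),interpolation=cv2.INTER_CUBIC)
# crops: scale 5
cv2.imwrite('pics/z1.png',np.vstack([np.hstack([z(a,130,235),z(a,330,155)]),np.hstack([z(b,110,180),z(b,320,190)])]))
```

```text
(no output)
```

View pics/z1.png

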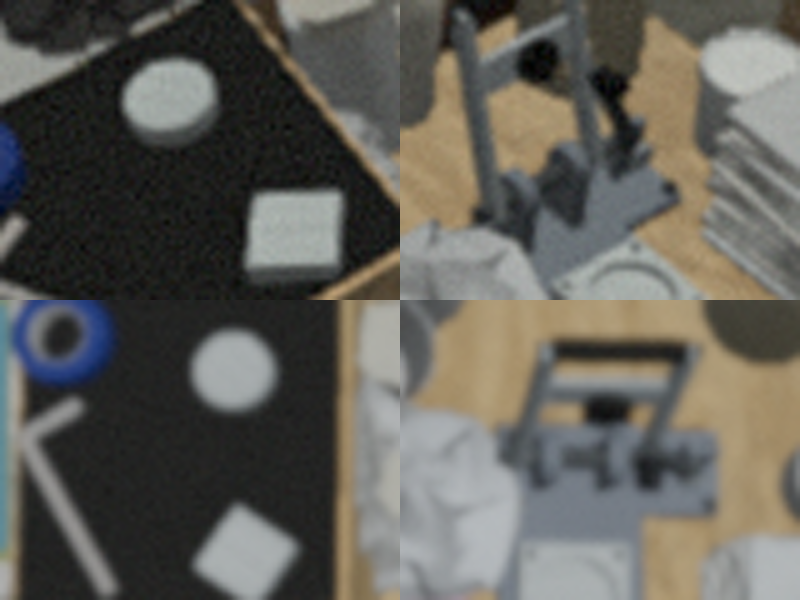

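Crops: the blank's top face centre is at scene (163.4,253) and top (156.4,193.6). The catch knob is at scene (371,172). The die is only partly visible in these crops.

```bash
cat >> h.py <<'E'
def P(f):
    c=np.load(f'pics/{f}.npz'); 
    if 'view' in c: return c['K'],c['view']
    from scipy.spatial.transform import Rotation as R
    T=np.eye(4);T[:3,:3]=R.from_quat(c['rot']).as_matrix();T[:3,3]=c['pos']
    return c['K'],np.linalg.inv(T@c['tool_from_camera'])
def tri(*fs):
    A=[]
    for f,uv in fs:
        K,V=P(f);M=K@V[:3]
        A+=[uv[0]*M[2]-M[0],uv[1]*M[2]-M[1]]
    A=np.array(A);A/=np.linalg.norm(A[:,:3],axis=1)[:,None]
    x,*_=np.linalg.lstsq(A[:,:3],-A[:,3],rcond=None);return x, np.abs(A[:,:3]@x+A[:,3]).max()
def onz(f,uv,z):
    K,V=P(f);d=V[:3,:3].T@np.linalg.inv(K)@[uv[0],uv[1],1];c=-V[:3,:3].T@V[:3,3];return c+d*(z-c[2])/d[2]
def proj(f,X):
    K,V=P(f);p=K@(V[:3]@np.append(X,1));return p[:2]/p[2]
E
python3 - <<'E'
from h import *
print('blank',tri(('scene0',(163.4,253)),('top0',(156.4,193.6))), onz('top0',(156.4,193.6),.137))
a=cv2.imread('pics/scene0.png');b=cv2.imread('pics/top0.png')
def z(i,u,v,w=50,h=75): return cv2.resize(i[v:v+h,u:u+w],(400,600),interpolation=cv2.INTER_CUBIC)
cv2.imwrite('pics/z2.png',np.hstack([z(a,350,160),z(b,338,195)]))
print(optics.camera('wrist')['tool_from_camera'].round(3).tolist())
E
```

```text
blank (array([0.58272404, 0.36866808, 0.13502183]), np.float64(0.0007283298159279639)) [0.58185498 0.36753508 0.137     ]
[[0.001, -0.962, -0.275, 0.07], [1.0, 0.001, 0.0, 0.001], [0.0, -0.275, 0.962, -0.142], [0.0, 0.0, 0.0, 1.0]]
```

View pics/z2.png

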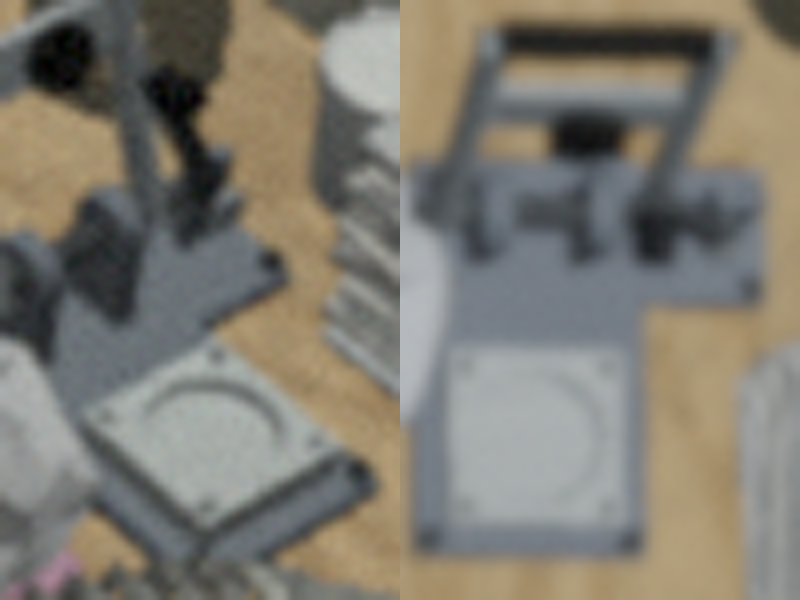

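The die's bolts centre at scene (376,213.3) and top (354.9,249.1). The knob is at scene (371.5,170.8) and top (369.5,223.5). The crossbar's middle is at top (363.6,199.6).

Run:
```python
from h import *
print('die',tri(('scene0',(376,213.3)),('top0',(354.9,249.1))), onz('top0',(354.9,249.1),.028))
print('knob',tri(('scene0',(371.5,170.8)),('top0',(369.5,223.5))), onz('top0',(369.5,223.5),.14))
print('bar',onz('top0',(363.6,199.6),.188))
t=lambda u,v,z:onz('top0',(338+(u-400)/8-.44,195+v/8-.44),z)
L=[t(467,365,.028),t(612,365,.028),t(610,508,.028),t(465,508,.028)]
for p in L: print(p)
print('base corners',t(425,550,.012),t(640,550,.012), t(760,300,.012),t(760,175,.012))
print('bar ends',t(500,38,.188),t(715,42,.188))
s=lambda u,v,z:onz('scene0',(350+u/8-.44,160+v/8-.44),z)
for uv in [(216,355),(105,415),(317,440),(207,505)]: print('sc',s(*uv,.028))
o=ctrl.get_obs();from scipy.spatial.transform import Rotation as R
print(R.from_quat(o['tool_rot']).as_matrix().round(3))
```

```text
die (array([ 0.40370063, -0.26687497,  0.02455129]), np.float64(0.0008792134662811008)) [ 0.40285288 -0.26685737  0.028     ]
knob (array([ 0.474217  , -0.29544597,  0.1397341 ]), np.float64(0.00012114490657867683)) [ 0.47409816 -0.29547301  0.14      ]
bar [ 0.54121517 -0.27093279  0.188     ]
[ 0.43311564 -0.23831088  0.028     ]
[ 0.4319425  -0.29873263  0.028     ]
[ 0.37261673 -0.29505253  0.028     ]
[ 0.37378376 -0.23497492  0.028     ]
base corners [ 0.35732694 -0.22006044  0.012     ] [ 0.35558062 -0.3099468   0.012     ] [ 0.45955111 -0.36578151  0.012     ] [ 0.51281787 -0.36865662  0.012     ]
bar ends [ 0.5428943  -0.23014827  0.188     ] [ 0.53979301 -0.31110496  0.188     ]
sc [ 0.43065204 -0.29369167  0.028     ]
sc [ 0.43377751 -0.23592376  0.028     ]
sc [ 0.37309588 -0.29274065  0.028     ]
sc [ 0.37480848 -0.23460124  0.028     ]
[[ 0.949  0.316 -0.   ]
 [ 0.316 -0.949  0.001]
 [-0.    -0.001 -1.   ]]
```

The die is at about (0.4035,-0.266), with press yaw about -0.03. The round blank is at (0.582,0.368) with its top at z≈0.136. Next I move over the press for a close look on the way.

Emit:
play_rows([
  {"claw":1,"tz":0.35},
  {"claw":1,"tz":0.35},
  {"claw":1,"tx":0.19,"ty":0.36,"wz":0.06},
  {"claw":1,"tx":0.19,"ty":0.36,"wz":0.06},
  {"claw":1,"tx":0.19,"ty":0.36,"wz":0.06},
  {"claw":1,"tx":0.19,"ty":0.36,"wz":0.06},
  {"claw":1,"tx":0.19,"ty":0.36,"wz":0.06},
  {"claw":1,"tx":0.19,"ty":0.36,"wz":0.06},
])

```text
validation failed for argument at $.de...
```

Emit:
play_rows([
  {"claw":1,"tx":0,"ty":0,"tz":0.35,"wx":0,"wy":0,"wz":0},
  {"claw":1,"tx":0,"ty":0,"tz":0.35,"wx":0,"wy":0,"wz":0},
  {"claw":1,"tx":0.19,"ty":0.36,"tz":0,"wx":0,"wy":0,"wz":0.06},
  {"claw":1,"tx":0.19,"ty":0.36,"tz":0,"wx":0,"wy":0,"wz":0.06},
  {"claw":1,"tx":0.19,"ty":0.36,"tz":0,"wx":0,"wy":0,"wz":0.06},
  {"claw":1,"tx":0.19,"ty":0.36,"tz":0,"wx":0,"wy":0,"wz":0.06},
  {"claw":1,"tx":0.19,"ty":0.36,"tz":0,"wx":0,"wy":0,"wz":0.06},
  {"claw":1,"tx":0.19,"ty":0.36,"tz":0,"wx":0,"wy":0,"wz":0.06},
])

```text
clock: 1.15
tcp_pos: [0.385, -0.3144, 0.3363]
tool_rot: [0.866, 0.499, -0.0, 0.0]
ft_force: [0.8, -0.6, -0.5]
opening: 0.0854
finger_force: 0.0
```

Run:
```python
from h import *
o,c=snap('wrist','w1'); print(o['q'].round(2),o['tcp_pos'])
cv2.imwrite('pics/w1b.png',cv2.resize(cv2.imread('pics/w1.png'),(800,600),interpolation=cv2.INTER_CUBIC))
for n,X in dict(die=(.4035,-.266,.028),knob=(.474,-.2955,.14),bar=(.541,-.271,.188)).items(): print(n,proj('w1',X)*10/7)
print('cap',tri(('scene0',(373,112)),('top0',(414,175))),'basket',tri(('scene0',(365,278)),('top0',(308,293))),'ball',tri(('scene0',(341,208)),('top0',(322,230))))
```

```text
[ 0.78  0.23 -0.24  1.71  0.06  1.21 -0.  ] [ 0.38501578 -0.3144328   0.33631584]
die [394.28086535 181.72655494]
knob [498.99142365 173.90361311]
bar [600.95550769  76.62091903]
cap (array([ 0.60403842, -0.41229891,  0.23415932]), np.float64(0.0007429995673528256)) basket (array([ 0.26532225, -0.10617433, -0.03393928]), np.float64(0.00719247628527446)) ball (array([ 0.46071306, -0.15798577,  0.07274743]), np.float64(0.004510625045492822))
```

View pics/w1b.png

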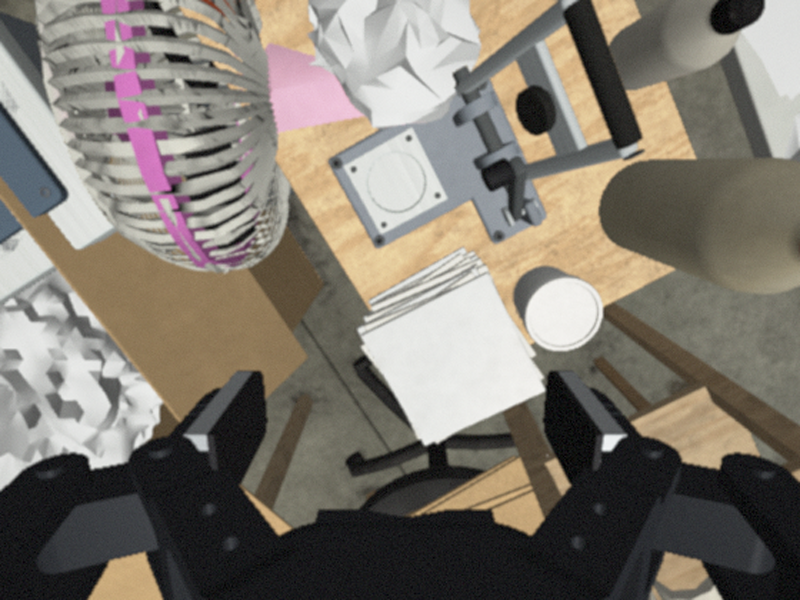

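The wrist view shows the die centre at (396,183), the knob at (497,175) and the crossbar's middle at (603,79). All match predictions within 2 px. A wire fan stands at the left, ending near (205,262).

Run:
```python
from h import *
w=lambda u,v:('w1',(u*.7,v*.7))
print('die',tri(w(396.5,182.7),('top0',(354.9,249.1)),('scene0',(376,213.3))),onz('w1',(396.5*.7,182.7*.7),.028))
print('knob',tri(w(496,175),('scene0',(371.5,170.8))),onz('w1',(496*.7,175*.7),.14))
print('bar',onz('w1',(603*.7,79*.7),.188),'ends',onz('w1',(577*.7,8*.7),.188),onz('w1',(630*.7,150*.7),.188))
for q in [(353,170),(408,139),(441,195),(381,227)]: print(onz('w1',(q[0]*.7,q[1]*.7),.028))
print('fan',tri(w(205,262),('top0',(342,310))), tri(w(120,20),('top0',(275,270))))
for z in (0,.1,.2,.25): print(z,onz('w1',(290*.7,200*.7),z),onz('top0',(355,300),z))
```

```text
die (array([ 0.40427155, -0.26757897,  0.02333815]), np.float64(0.0011167929254366493)) [ 0.40485    -0.26780413  0.028     ]
knob (array([ 0.47230388, -0.29439286,  0.14147459]), np.float64(0.0008803623107964398)) [ 0.4718506  -0.29511574  0.14      ]
bar [ 0.541509   -0.27273165  0.188     ] ends [ 0.54348822 -0.23250681  0.188     ] [ 0.53988558 -0.31643921  0.188     ]
[ 0.37564777 -0.2376529   0.028     ]
[ 0.43353928 -0.23953482  0.028     ]
[ 0.43546625 -0.2985368   0.028     ]
[ 0.37107649 -0.29608937  0.028     ]
fan (array([ 0.19977682, -0.22880207,  0.00770832]), np.float64(0.010799363532290995)) (array([ 0.31140084, -0.01973618,  0.04000366]), np.float64(0.034272734331469865))
0 [ 0.30271864 -0.2296213   0.        ] [ 0.23522095 -0.26460133  0.        ]
0.1 [ 0.32744836 -0.23504784  0.1       ] [ 0.24000971 -0.24703245  0.1       ]
0.2 [ 0.35217808 -0.24047439  0.2       ] [ 0.24479847 -0.22946356  0.2       ]
0.25 [ 0.36454294 -0.24318766  0.25      ] [ 0.24719285 -0.22067912  0.25      ]
```

Emit:
play_rows([
  {"claw":1,"tx":0.11,"ty":0.38,"tz":0,"wx":0,"wy":0,"wz":0},
  {"claw":1,"tx":0.11,"ty":0.38,"tz":0,"wx":0,"wy":0,"wz":0},
  {"claw":1,"tx":0.11,"ty":0.38,"tz":0,"wx":0,"wy":0,"wz":0},
  {"claw":1,"tx":0.11,"ty":0.38,"tz":0,"wx":0,"wy":0,"wz":0},
  {"claw":1,"tx":0.11,"ty":0.38,"tz":0,"wx":0,"wy":0,"wz":0},
  {"claw":1,"tx":0.11,"ty":0.38,"tz":0,"wx":0,"wy":0,"wz":0},
  {"claw":1,"tx":0.11,"ty":0.38,"tz":0,"wx":0,"wy":0,"wz":0},
  {"claw":1,"tx":0.11,"ty":0.38,"tz":0,"wx":0,"wy":0,"wz":0},
])

```text
clock: 2.2
tcp_pos: [0.5169, 0.141, 0.3362]
tool_rot: [0.868, 0.497, -0.0, 0.0]
ft_force: [1.5, -1.1, -0.6]
opening: 0.0858
finger_force: 0.0
```

Emit:
play_rows([
  {"claw":0.7,"tx":0.1,"ty":0.36,"tz":-0.1,"wx":0,"wy":0,"wz":0},
  {"claw":0.7,"tx":0.1,"ty":0.36,"tz":-0.1,"wx":0,"wy":0,"wz":0},
  {"claw":0.7,"tx":0.1,"ty":0.36,"tz":-0.1,"wx":0,"wy":0,"wz":0},
  {"claw":0.7,"tx":0.1,"ty":0.33,"tz":-0.1,"wx":0,"wy":0,"wz":0},
  {"claw":0.7,"tx":0,"ty":0,"tz":-0.1,"wx":0,"wy":0,"wz":0},
  {"claw":0.7,"tx":0,"ty":0,"tz":0,"wx":0,"wy":0,"wz":0},
])

```text
clock: 2.95
tcp_pos: [0.5762, 0.3499, 0.2595]
tool_rot: [0.867, 0.498, -0.002, 0.0]
ft_force: [0.9, -0.7, 0.7]
opening: 0.0727
finger_force: 0.0
```

Run:
```python
from h import *
o,c=snap('wrist','w2'); print(o['q'].round(2),o['tcp_pos'],o['tool_rot'])
cv2.imwrite('pics/w2b.png',cv2.resize(cv2.imread('pics/w2.png'),(800,600),interpolation=cv2.INTER_CUBIC))
print(proj('w2',(.5825,.368,.137))*10/7)
```

```text
[-0.33  0.59 -0.51  1.38  0.29  1.25 -1.39] [0.57615306 0.34994914 0.25948614] [ 8.67431428e-01  4.97553612e-01 -1.70228109e-03  4.72778540e-04]
[395.75364502 252.36818891]
```

View pics/w2b.png

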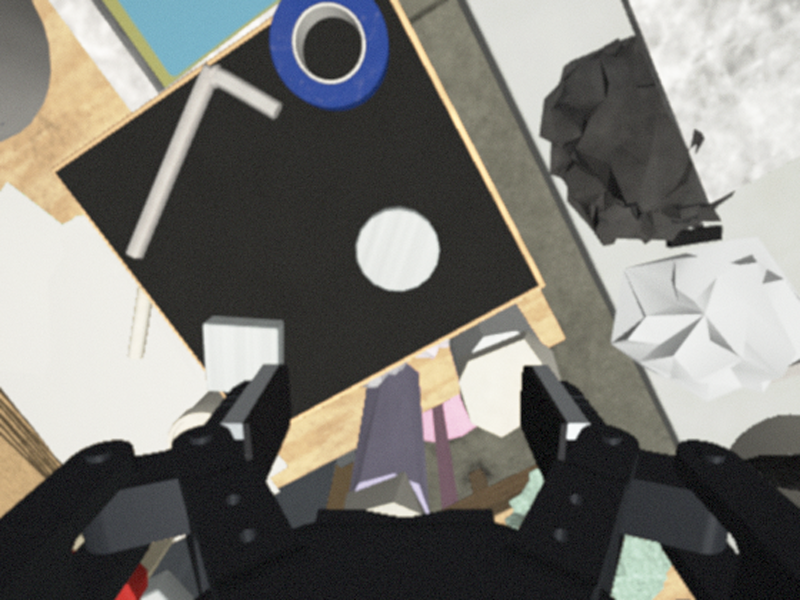

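The round blank is centred at (398,249), against a predicted (396,252). The bottles at (390,440) and (500,380) stand just off the riser's near edge.

Run:
```python
from h import *
u=(398*.7,249*.7)
print(onz('w2',u,.137),tri(('w2',u),('scene0',(163.4,253)),('top0',(156.4,193.6))),tri(('w2',u),('scene0',(163.4,253))))
im=cv2.cvtColor(cv2.imread('pics/w2.png'),cv2.COLOR_BGR2GRAY)[135:215,240:320]
_,t=cv2.threshold(im,110,255,0);m=max(cv2.findContours(t,0,2)[0],key=cv2.contourArea);e=cv2.fitEllipse(m);print(e[0][0]+240,e[0][1]+135,e[1])
```

```text
[0.58460176 0.36903357 0.137     ] (array([0.58363643, 0.36864757, 0.13377013]), np.float64(0.0011152879183662368)) (array([0.58428748, 0.36874176, 0.13390343]), np.float64(0.00015707589010105494))
277.95035552978516 174.30574798583984 (57.94134521484375, 58.103912353515625)
```

Emit:
play_rows([
  {"claw":0.7,"tx":0.052,"ty":0.126,"tz":0,"wx":0,"wy":0,"wz":0},
  {"claw":0.7,"tx":0,"ty":0,"tz":-0.25,"wx":0,"wy":0,"wz":0},
  {"claw":0.7,"tx":0,"ty":0,"tz":-0.25,"wx":0,"wy":0,"wz":0},
  {"claw":0.7,"tx":0,"ty":0,"tz":-0.2,"wx":0,"wy":0,"wz":0},
  {"claw":0.7,"tx":0,"ty":0,"tz":-0.1,"wx":0,"wy":0,"wz":0},
  {"claw":0.7,"tx":0,"ty":0,"tz":0,"wx":0,"wy":0,"wz":0},
  {"claw":0.7,"tx":0,"ty":0,"tz":0,"wx":0,"wy":0,"wz":0},
])

```text
clock: 3.88
tcp_pos: [0.5851, 0.3703, 0.143]
tool_rot: [0.868, 0.497, 0.001, -0.0]
ft_force: [0.0, 0.3, 1.2]
opening: 0.0723
finger_force: 0.0
```

Emit:
play_rows([
  {"claw":0.7,"tx":-0.007,"ty":-0.01,"tz":-0.107,"wx":0,"wy":0,"wz":0},
  {"claw":0.7,"tx":0,"ty":0,"tz":0,"wx":0,"wy":0,"wz":0},
  {"claw":-0.3,"tx":0,"ty":0,"tz":0,"wx":0,"wy":0,"wz":0},
  {"claw":-0.3,"tx":0,"ty":0,"tz":0,"wx":0,"wy":0,"wz":0},
  {"claw":-0.3,"tx":0,"ty":0,"tz":0,"wx":0,"wy":0,"wz":0},
  {"claw":-0.3,"tx":0,"ty":0,"tz":0,"wx":0,"wy":0,"wz":0},
  {"claw":-0.3,"tx":0,"ty":0,"tz":0,"wx":0,"wy":0,"wz":0},
])

```text
clock: 4.75
tcp_pos: [0.5835, 0.3689, 0.1261]
tool_rot: [0.867, 0.498, 0.001, -0.0]
ft_force: [-0.7, -0.7, 5.3]
opening: 0.045
finger_force: 61.3
```

```bash
python3 -c "
from h import *
print(ctrl.get_obs())"
```

```text
{'clock': 4.75, 'q': array([-0.36756043,  0.72193226, -0.47275874,  1.50618856,  0.36558157,
        1.000833  , -1.46641254]), 'qvel': array([ 0.00082537,  0.00130805, -0.00060279,  0.00038991, -0.00150076,
       -0.00074119,  0.00205969]), 'joint_efforts': array([-1.31436526e-01, -7.81918573e+01, -7.07077861e+00, -2.39529473e+01,
        1.51801184e-01, -4.84645776e-01, -8.25018244e-03]), 'tcp_pos': array([0.58348558, 0.36887888, 0.12607104]), 'tool_rot': array([ 8.67376444e-01,  4.97652263e-01,  5.68107467e-04, -8.39881614e-05]), 'ft_force': array([-0.68594466, -0.67838269,  5.31935983]), 'ft_torque': array([-0.12574754,  0.3369187 , -0.02056457]), 'finger_force': 61.29403025843203, 'opening': 0.045003254694166175}
```

Emit:
play_rows([
  {"claw":-0.3,"tx":0,"ty":0,"tz":0.1,"wx":0,"wy":0,"wz":0},
  {"claw":-0.3,"tx":0,"ty":0,"tz":0.3,"wx":0,"wy":0,"wz":0},
  {"claw":-0.3,"tx":0,"ty":0,"tz":0.3,"wx":0,"wy":0,"wz":0},
  {"claw":-0.3,"tx":0,"ty":0,"tz":0.3,"wx":0,"wy":0,"wz":0},
  {"claw":-0.3,"tx":0,"ty":0,"tz":0.2,"wx":0,"wy":0,"wz":0},
  {"claw":-0.3,"tx":0,"ty":0,"tz":0,"wx":0,"wy":0,"wz":0},
])

```text
clock: 5.5
tcp_pos: [0.5838, 0.3695, 0.3089]
tool_rot: [0.867, 0.498, 0.003, -0.0]
ft_force: [1.2, -0.5, -1.8]
opening: 0.045
finger_force: 61.7
```

Run:
```python
from h import *
o,c=snap('wrist','w3'); print(o['tcp_pos'],o['tool_rot'],o['opening'])
cv2.imwrite('pics/w3b.png',cv2.resize(cv2.imread('pics/w3.png')[180:400,130:430],(800,587),interpolation=cv2.INTER_CUBIC))
from scipy.spatial.transform import Rotation as R
for z in (.011,-.005,-.009): print(z,proj('w3',o['tcp_pos']+[0,0,z]))
```

```text
[0.58378403 0.36949316 0.30888826] [ 8.67364107e-01  4.97666975e-01  2.62654704e-03 -4.34493170e-04] 0.044979628070364805
0.011 [279.45773158 275.21442463]
-0.005 [279.79053027 259.86628169]
-0.009 [279.86399069 256.47840493]
```

View pics/w3b.png

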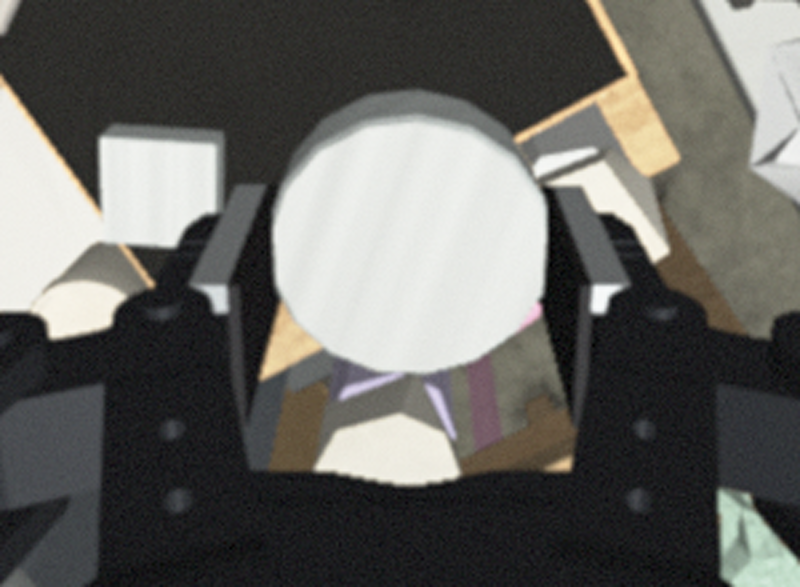

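Emit:
play_rows([
  {"claw":-0.3,"tx":-0.109,"ty":-0.386,"tz":0,"wx":0,"wy":0,"wz":0},
  {"claw":-0.3,"tx":-0.109,"ty":-0.386,"tz":0,"wx":0,"wy":0,"wz":0},
  {"claw":-0.3,"tx":-0.109,"ty":-0.386,"tz":0,"wx":0,"wy":0,"wz":0},
  {"claw":-0.3,"tx":-0.109,"ty":-0.386,"tz":0,"wx":0,"wy":0,"wz":0},
  {"claw":-0.3,"tx":-0.109,"ty":-0.386,"tz":0,"wx":0,"wy":0,"wz":0},
  {"claw":-0.3,"tx":-0.109,"ty":-0.386,"tz":0,"wx":0,"wy":0,"wz":0},
  {"claw":-0.3,"tx":-0.109,"ty":-0.386,"tz":0,"wx":0,"wy":0,"wz":0},
  {"claw":-0.3,"tx":-0.109,"ty":-0.386,"tz":0,"wx":0,"wy":0,"wz":0},
])

```text
clock: 6.55
tcp_pos: [0.4509, -0.0965, 0.3045]
tool_rot: [0.867, 0.498, -0.001, -0.0]
ft_force: [0.6, -0.2, -1.0]
opening: 0.0448
finger_force: 61.6
```

Emit:
play_rows([
  {"claw":-0.3,"tx":-0.109,"ty":-0.386,"tz":0,"wx":0,"wy":0,"wz":0},
  {"claw":-0.3,"tx":-0.109,"ty":-0.386,"tz":0,"wx":0,"wy":0,"wz":0},
  {"claw":-0.3,"tx":-0.109,"ty":-0.386,"tz":0,"wx":0,"wy":0,"wz":0},
  {"claw":-0.3,"tx":0,"ty":0,"tz":-0.35,"wx":0,"wy":0,"wz":0},
  {"claw":-0.3,"tx":0,"ty":0,"tz":-0.35,"wx":0,"wy":0,"wz":0},
  {"claw":-0.3,"tx":0,"ty":0,"tz":-0.2,"wx":0,"wy":0,"wz":0},
  {"claw":-0.3,"tx":0,"ty":0,"tz":0,"wx":0,"wy":0,"wz":0},
  {"claw":-0.3,"tx":0,"ty":0,"tz":0,"wx":0,"wy":0,"wz":0},
])

```text
clock: 7.55
tcp_pos: [0.4037, -0.2684, 0.171]
tool_rot: [0.867, 0.498, 0.0, 0.0]
ft_force: [0.2, 0.2, -0.1]
opening: 0.0445
finger_force: 61.7
```

Run:
```python
from h import *
o,c=snap('wrist','w4'); print(o['q'].round(2),o['tcp_pos'],o['tool_rot'],o['ft_force'])
cv2.imwrite('pics/w4b.png',cv2.resize(cv2.imread('pics/w4.png')[100:400,130:530],(800,600),interpolation=cv2.INTER_CUBIC))
from scipy.spatial.transform import Rotation as R
r=R.from_quat(np.load('pics/w3.npz')['rot']);p=np.load('pics/w3.npz')['pos']
for z in (-.011,.005): print(proj('w3',p+r.apply([.024,0,z])))
print('die',proj('w4',(.4033,-.267,.028)))
```

```text
[ 0.72  0.38 -0.32  2.    0.16  0.79 -0.22] [ 0.40373749 -0.26843968  0.17098599] [8.67334362e-01 4.97725875e-01 1.57842828e-04 1.82299631e-04] [ 0.22720885  0.23004086 -0.07761004]
[279.2812271  223.99507453]
[279.70884898 212.95159496]
die [280.19395912 192.48853323]
```

View pics/w4b.png

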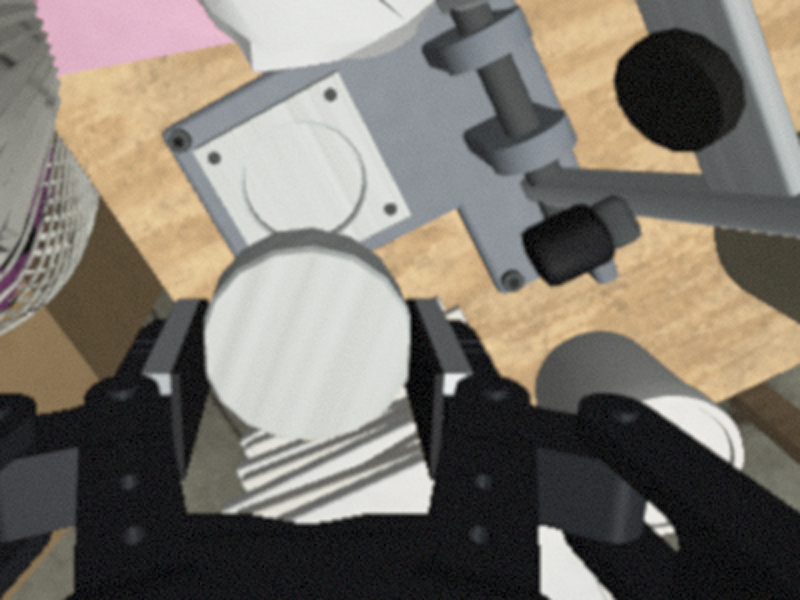

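The blank is held level in the gripper at crop (307,338). The cavity's circle is at about (303,181), matching the predicted die position within a millimetre. Descending now.

Emit:
play_rows([
  {"claw":-0.3,"tx":-0.005,"ty":0.011,"tz":-0.25,"wx":0,"wy":0,"wz":0},
  {"claw":-0.3,"tx":0,"ty":0,"tz":-0.25,"wx":0,"wy":0,"wz":0},
  {"claw":-0.3,"tx":0,"ty":0,"tz":-0.22,"wx":0,"wy":0,"wz":0},
  {"claw":-0.3,"tx":0,"ty":0,"tz":-0.14,"wx":0,"wy":0,"wz":0},
  {"claw":-0.3,"tx":0,"ty":0,"tz":0,"wx":0,"wy":0,"wz":0},
  {"claw":-0.3,"tx":0,"ty":0,"tz":0,"wx":0,"wy":0,"wz":0},
  {"claw":-0.3,"tx":0,"ty":0,"tz":0,"wx":0,"wy":0,"wz":0},
])

```text
clock: 8.48
tcp_pos: [0.3982, -0.2668, 0.0414]
tool_rot: [0.868, 0.496, -0.003, -0.002]
ft_force: [-13.6, 0.6, -1.6]
opening: 0.0448
finger_force: 64.5
```

A sideways force of 13.6 N shows the right knuckle touching the catch knob. I'll raise it, then turn the gripper about its vertical axis so the knuckle clears the knob.

Emit:
play_rows([
  {"claw":-0.3,"tx":-0.02,"ty":0,"tz":0.1,"wx":0,"wy":0,"wz":0},
  {"claw":-0.3,"tx":0,"ty":0,"tz":0.3,"wx":0,"wy":0,"wz":0},
  {"claw":-0.3,"tx":0,"ty":0,"tz":0.35,"wx":0,"wy":0,"wz":0},
  {"claw":-0.3,"tx":0.02,"ty":0,"tz":0.1,"wx":0,"wy":0,"wz":0},
  {"claw":-0.3,"tx":0,"ty":0,"tz":0,"wx":0,"wy":0,"wz":0},
  {"claw":-0.3,"tx":0,"ty":0,"tz":0,"wx":0,"wy":0,"wz":0},
])

```text
clock: 9.22
tcp_pos: [0.4024, -0.2667, 0.1686]
tool_rot: [0.867, 0.498, -0.0, 0.0]
ft_force: [0.2, -0.1, -1.1]
opening: 0.0449
finger_force: 64.4
```

Run:
```python
from h import *
print('fan',tri(('w1',(203,140)),('w4',(180,195))),tri(('w1',(203,140)),('w4',(180,195)),('top0',(355,297))))
o,c=snap('wrist','w5'); print(o['q'].round(2),o['tcp_pos'],o['tool_rot'],o['ft_force'])
a=cv2.imread('pics/w4.png');b=cv2.imread('pics/w5.png')
c=snap('scene','s5');c2=snap('top','t5')
z=lambda i,u,v,w,h,W,H:cv2.resize(i[v:v+h,u:u+w],(W,H),interpolation=cv2.INTER_CUBIC)
cv2.imwrite('pics/c5.png',np.vstack([z(b,130,100,400,150,800,300),np.hstack([z(cv2.imread('pics/s5.png'),300,100,160,120,400,300),z(cv2.imread('pics/t5.png'),260,150,160,120,400,300)])]))
```

```text
fan (array([ 0.2887118 , -0.22723698, -0.05916211]), np.float64(0.0009714877865881766)) (array([ 0.26484785, -0.24465396, -0.08912662]), np.float64(0.03652645551094286))
[ 0.73  0.38 -0.33  2.01  0.17  0.78 -0.23] [ 0.40241112 -0.26670426  0.16861609] [ 8.67389431e-01  4.97629948e-01 -6.96884453e-05  6.97330247e-05] [ 0.17988237 -0.11063447 -1.09219191]
```

View pics/c5.png

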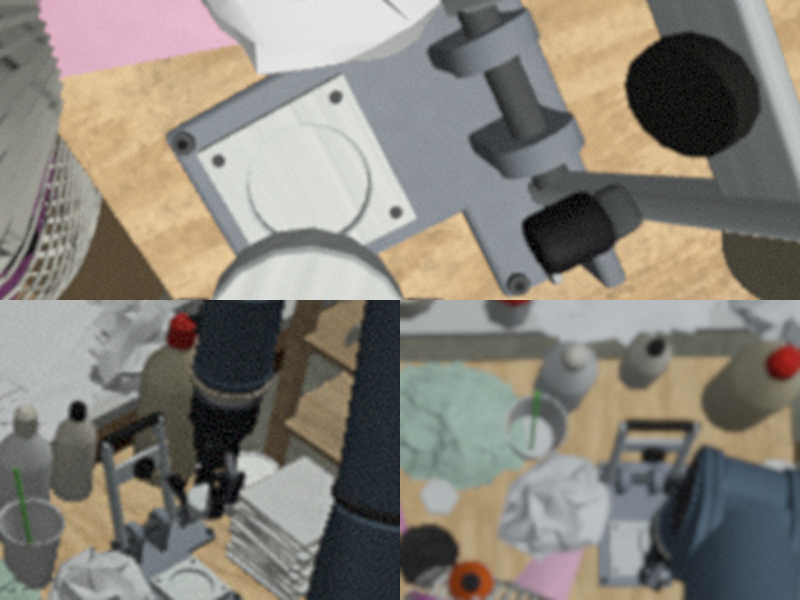

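The view shows the press unchanged, with the catch still guarding and the basket well clear. Next: turn the gripper 45° at height.

Emit:
play_rows([
  {"claw":-0.3,"tx":0,"ty":0,"tz":0,"wx":0,"wy":0,"wz":0.08},
  {"claw":-0.3,"tx":0,"ty":0,"tz":0,"wx":0,"wy":0,"wz":0.08},
  {"claw":-0.3,"tx":0,"ty":0,"tz":0,"wx":0,"wy":0,"wz":0.08},
  {"claw":-0.3,"tx":0,"ty":0,"tz":0,"wx":0,"wy":0,"wz":0.08},
  {"claw":-0.3,"tx":0,"ty":0,"tz":0,"wx":0,"wy":0,"wz":0.08},
  {"claw":-0.3,"tx":0.002,"ty":-0.003,"tz":0,"wx":0,"wy":0,"wz":0},
  {"claw":-0.3,"tx":0,"ty":0,"tz":-0.3,"wx":0,"wy":0,"wz":0},
  {"claw":-0.3,"tx":0,"ty":0,"tz":0,"wx":0,"wy":0,"wz":0},
])

```text
clock: 10.38
tcp_pos: [0.4011, -0.2662, 0.1216]
tool_rot: [0.606, 0.795, -0.0, -0.003]
ft_force: [-1.0, -0.1, 0.2]
opening: 0.045
finger_force: 64.3
```

Run:
```python
from h import *
from scipy.spatial.transform import Rotation as R
o,c=snap('wrist','w6'); print(o['q'].round(2),o['tcp_pos'],o['ft_force'],R.from_quat(o['tool_rot']).as_matrix().round(3).tolist())
print(proj('w6',(.4027,-.2673,.028)))
cv2.imwrite('pics/w6b.png',cv2.resize(cv2.imread('pics/w6.png')[100:400,130:530],(800,600),interpolation=cv2.INTER_CUBIC))
```

```text
[ 0.85  0.47 -0.51  2.06  0.35  0.7   0.38] [ 0.40107188 -0.26623942  0.12161498] [-0.97295665 -0.05475575  0.17031978] [[-0.265, 0.964, -0.005], [0.964, 0.265, 0.003], [0.004, -0.004, -1.0]]
[284.37902483 210.29983737]
```

View pics/w6b.png

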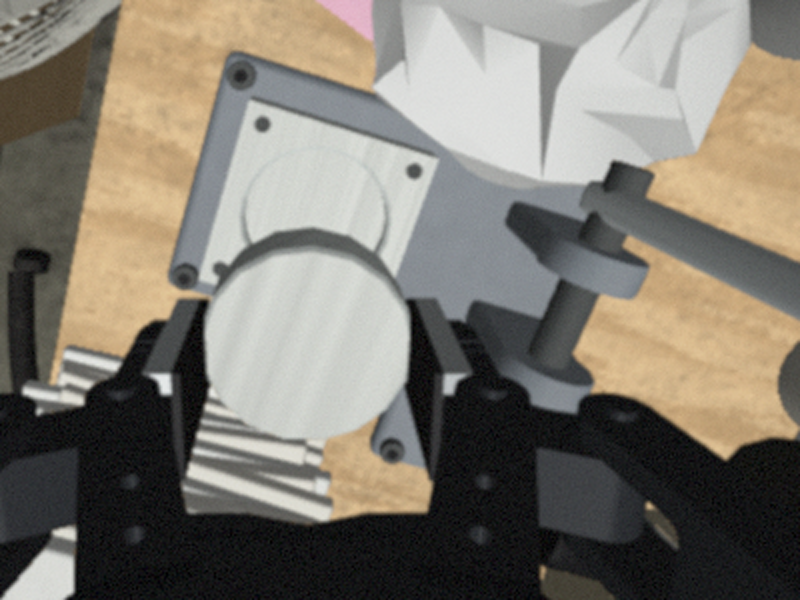

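Bolts at (262,124), (414,171) and (219,270) give a die centre of (316,220). I correct the TCP target to (0.4038,-0.2685) and descend.

Emit:
play_rows([
  {"claw":-0.3,"tx":0.018,"ty":-0.015,"tz":-0.1,"wx":0,"wy":0,"wz":0},
  {"claw":-0.3,"tx":0,"ty":0,"tz":-0.18,"wx":0,"wy":0,"wz":0},
  {"claw":-0.3,"tx":0,"ty":0,"tz":-0.17,"wx":0,"wy":0,"wz":0},
  {"claw":-0.3,"tx":0,"ty":0,"tz":-0.08,"wx":0,"wy":0,"wz":0},
  {"claw":-0.3,"tx":0,"ty":0,"tz":0,"wx":0,"wy":0,"wz":0},
  {"claw":-0.3,"tx":0,"ty":0,"tz":0,"wx":0,"wy":0,"wz":0},
])

```text
clock: 11.18
tcp_pos: [0.4062, -0.2697, 0.045]
tool_rot: [0.605, 0.796, 0.0, 0.001]
ft_force: [-0.3, -0.2, -0.8]
opening: 0.0445
finger_force: 64.3
```

Emit:
play_rows([
  {"claw":-0.3,"tx":-0.016,"ty":0.008,"tz":0,"wx":0,"wy":0,"wz":0},
  {"claw":-0.3,"tx":0,"ty":0,"tz":-0.04,"wx":0,"wy":0,"wz":0},
  {"claw":-0.3,"tx":0,"ty":0,"tz":-0.03,"wx":0,"wy":0,"wz":0},
  {"claw":-0.3,"tx":0,"ty":0,"tz":-0.03,"wx":0,"wy":0,"wz":0},
  {"claw":-0.3,"tx":0,"ty":0,"tz":0,"wx":0,"wy":0,"wz":0},
  {"claw":-0.3,"tx":0,"ty":0,"tz":0,"wx":0,"wy":0,"wz":0},
])

```text
clock: 11.92
tcp_pos: [0.4033, -0.2681, 0.0292]
tool_rot: [0.605, 0.796, 0.0, -0.0]
ft_force: [-0.1, -0.2, -1.6]
opening: 0.0446
finger_force: 64.4
```

Emit:
play_rows([
  {"claw":-0.3,"tx":0,"ty":0,"tz":-0.012,"wx":0,"wy":0,"wz":0},
  {"claw":-0.3,"tx":0,"ty":0,"tz":0,"wx":0,"wy":0,"wz":0},
  {"claw":-0.3,"tx":0,"ty":0,"tz":0,"wx":0,"wy":0,"wz":0},
])

```text
clock: 12.3
tcp_pos: [0.4032, -0.2682, 0.0275]
tool_rot: [0.605, 0.796, -0.0, 0.0]
ft_force: [-0.5, 0.1, -1.5]
opening: 0.0448
finger_force: 64.4
```

Next I open gently and rise straight up.

Emit:
play_rows([
  {"claw":0.2,"tx":0,"ty":0,"tz":0,"wx":0,"wy":0,"wz":0},
  {"claw":0.35,"tx":0,"ty":0,"tz":0,"wx":0,"wy":0,"wz":0},
  {"claw":0.4,"tx":0,"ty":0,"tz":0,"wx":0,"wy":0,"wz":0},
  {"claw":0.4,"tx":0,"ty":0,"tz":0,"wx":0,"wy":0,"wz":0},
  {"claw":0.4,"tx":0,"ty":0,"tz":0.1,"wx":0,"wy":0,"wz":0},
  {"claw":0.4,"tx":0,"ty":0,"tz":0.3,"wx":0,"wy":0,"wz":0},
  {"claw":0.4,"tx":0,"ty":0,"tz":0.35,"wx":0,"wy":0,"wz":0},
  {"claw":0.4,"tx":0,"ty":0,"tz":0.35,"wx":0,"wy":0,"wz":0},
])

```text
clock: 13.3
tcp_pos: [0.4029, -0.2679, 0.194]
tool_rot: [0.605, 0.796, 0.0, -0.0]
ft_force: [1.6, -1.4, 0.8]
opening: 0.0601
finger_force: 0.0
```

Run:
```python
from h import *
o,c=snap('wrist','w7'); print(o['tcp_pos'],o['ft_force'],o['opening'])
snap('top','t7'); snap('scene','s7')
print(proj('w7',(.4035,-.268,.038)),proj('w7',(.4035,-.268,.028)))
cv2.imwrite('pics/w7b.png',cv2.resize(cv2.imread('pics/w7.png')[90:330,130:450],(800,600),interpolation=cv2.INTER_CUBIC))
```

```text
[ 0.40292513 -0.26794828  0.19402346] [ 1.55432618 -1.43977659  0.77620688] 0.06007950276477446
[283.06445074 189.7453469 ] [283.08463661 187.43419858]
```

View pics/w7b.png

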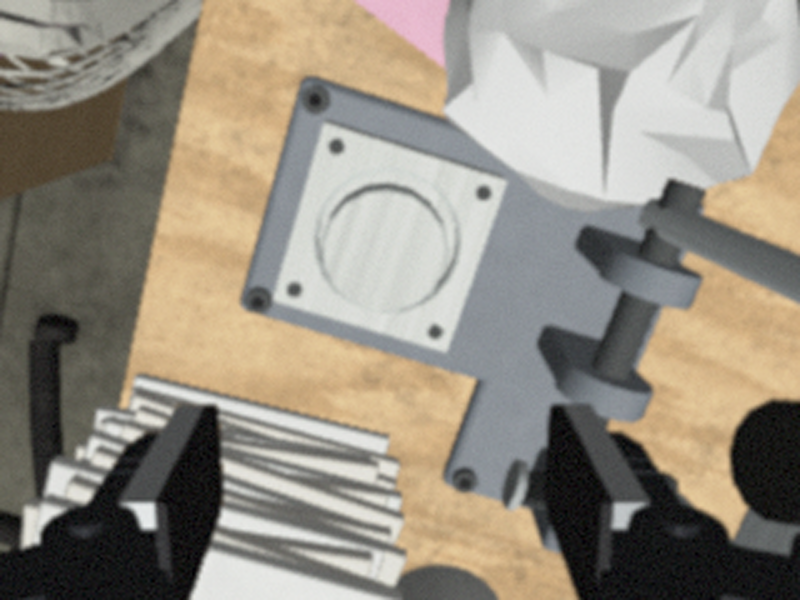

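The blank sits in the cavity with an even rim, centred at about (387,248) in the crop. The knuckle is free. That was my last picture: I've used 11, one over the limit. From here I go by numbers only. Next the catch: close, move to the left of the knob, and go down.

Emit:
play_rows([
  {"claw":-1,"tx":0,"ty":0,"tz":0.23,"wx":0,"wy":0,"wz":-0.074},
  {"claw":-1,"tx":0.2,"ty":0.033,"tz":0,"wx":0,"wy":0,"wz":-0.074},
  {"claw":-1,"tx":0.207,"ty":0.033,"tz":0,"wx":0,"wy":0,"wz":0},
  {"claw":-1,"tx":0,"ty":0,"tz":0,"wx":0,"wy":0,"wz":0},
  {"claw":-1,"tx":0,"ty":0,"tz":0,"wx":0,"wy":0,"wz":0},
  {"claw":-1,"tx":0,"ty":0,"tz":-0.25,"wx":0,"wy":0,"wz":0},
  {"claw":-1,"tx":0,"ty":0,"tz":0,"wx":0,"wy":0,"wz":0},
])

```text
clock: 14.32
tcp_pos: [0.4616, -0.2582, 0.1874]
tool_rot: [0.716, 0.698, -0.001, -0.003]
ft_force: [0.3, -0.2, 0.5]
opening: 0.0004
finger_force: 0.0
```

Emit:
play_rows([
  {"claw":-1,"tx":0.012,"ty":0,"tz":-0.2,"wx":0,"wy":0,"wz":0},
  {"claw":-1,"tx":0,"ty":0,"tz":-0.17,"wx":0,"wy":0,"wz":0},
  {"claw":-1,"tx":0,"ty":0,"tz":0,"wx":0,"wy":0,"wz":0},
  {"claw":-1,"tx":0,"ty":0,"tz":0,"wx":0,"wy":0,"wz":0},
])

```text
clock: 14.82
tcp_pos: [0.4665, -0.2587, 0.1353]
tool_rot: [0.716, 0.698, 0.0, 0.001]
ft_force: [0.2, 0.3, -0.2]
opening: -0.0004
finger_force: 0.0
```

Emit:
play_rows([
  {"claw":-1,"tx":0,"ty":-0.09,"tz":0,"wx":0,"wy":0,"wz":0},
  {"claw":-1,"tx":0,"ty":-0.09,"tz":0,"wx":0,"wy":0,"wz":0},
  {"claw":-1,"tx":0,"ty":-0.09,"tz":0,"wx":0,"wy":0,"wz":0},
  {"claw":-1,"tx":0,"ty":-0.09,"tz":0,"wx":0,"wy":0,"wz":0},
  {"claw":-1,"tx":0,"ty":-0.09,"tz":0,"wx":0,"wy":0,"wz":0},
  {"claw":-1,"tx":0,"ty":-0.09,"tz":0,"wx":0,"wy":0,"wz":0},
  {"claw":-1,"tx":0,"ty":0,"tz":0,"wx":0,"wy":0,"wz":0},
  {"claw":-1,"tx":0,"ty":0,"tz":0,"wx":0,"wy":0,"wz":0},
])

```text
clock: 15.82
tcp_pos: [0.4661, -0.339, 0.1339]
tool_rot: [0.716, 0.698, 0.0, -0.0]
ft_force: [0.1, 0.2, -0.4]
opening: 0.0001
finger_force: 0.0
```

Emit:
play_rows([
  {"claw":-1,"tx":0,"ty":-0.03,"tz":0,"wx":0,"wy":0,"wz":0},
  {"claw":-1,"tx":0,"ty":-0.03,"tz":0,"wx":0,"wy":0,"wz":0},
  {"claw":-1,"tx":0,"ty":-0.03,"tz":0,"wx":0,"wy":0,"wz":0},
  {"claw":-1,"tx":0,"ty":0,"tz":0,"wx":0,"wy":0,"wz":0},
  {"claw":-1,"tx":0,"ty":0,"tz":0,"wx":0,"wy":0,"wz":0},
])

```text
clock: 16.45
tcp_pos: [0.4663, -0.3484, 0.1338]
tool_rot: [0.715, 0.699, 0.001, -0.002]
ft_force: [-1.6, 14.8, 5.3]
opening: 0.0003
finger_force: 7.5
```

The catch is at its stop, with 14.8 N reached where expected. I back off while working out how close the bottles are behind the bar.

Emit:
play_rows([
  {"claw":-1,"tx":0,"ty":0.08,"tz":0,"wx":0,"wy":0,"wz":0},
  {"claw":-1,"tx":-0.05,"ty":0.08,"tz":0,"wx":0,"wy":0,"wz":0},
  {"claw":-0.2,"tx":0,"ty":0.1,"tz":0.35,"wx":0,"wy":0,"wz":0},
  {"claw":-0.2,"tx":0,"ty":0.1,"tz":0.35,"wx":0,"wy":0,"wz":0},
  {"claw":-0.2,"tx":0,"ty":0,"tz":0.05,"wx":0,"wy":0,"wz":0},
  {"claw":-0.2,"tx":0,"ty":0,"tz":0,"wx":0,"wy":0,"wz":0},
])

```text
clock: 17.2
tcp_pos: [0.4581, -0.2992, 0.2466]
tool_rot: [0.716, 0.698, -0.0, 0.001]
ft_force: [-0.8, 1.1, -0.6]
opening: 0.0341
finger_force: 0.0
```

Run:
```python
from h import *
f=lambda a,b:tri(('scene0',a),('top0',b))[0].round(3)
print('black cap',f((330.8,144),(362,168)),'white cap',f((310,148),(330,172)))
o,c=snap('wrist','w8');print(o['tcp_pos'],o['ft_force'],o['opening'])
snap('scene','s8')
# dark-pixel diff of knob in scene: compare before/after
a=cv2.imread('pics/scene0.png').astype(int).sum(2);b=cv2.imread('pics/s8.png').astype(int).sum(2)
y=-.268
for n,th in (('guard',0),('over',.75)):
    an=np.pi/6-th; X=np.array([.472,-.3505+.11*np.sin(an),.045+.11*np.cos(an)]); u=proj('scene0',X).round().astype(int)
    print(n,X.round(3),u,[int(i[u[1]-1:u[1]+2,u[0]-1:u[0]+2].mean()) for i in (a,b)])
```

```text
black cap [ 0.651 -0.281  0.138] white cap [ 0.627 -0.172  0.193]
[ 0.45814915 -0.2991738   0.24663425] [-0.83897759  1.06436711 -0.56288741] 0.03409861390848726
guard [ 0.472 -0.296  0.14 ] [372 171] [57, 185]
over [ 0.472 -0.375  0.152] [391 158] [245, 116]
```

Emit:
play_rows([
  {"claw":0,"tx":0.273,"ty":0.09,"tz":0,"wx":0,"wy":0,"wz":0},
  {"claw":0,"tx":0.273,"ty":0.09,"tz":0,"wx":0,"wy":0,"wz":0},
  {"claw":0,"tx":0,"ty":0,"tz":0,"wx":0,"wy":0,"wz":0},
  {"claw":0,"tx":0,"ty":0,"tz":0,"wx":0,"wy":0,"wz":0},
  {"claw":0,"tx":0,"ty":0,"tz":-0.2,"wx":0,"wy":0,"wz":0},
  {"claw":0,"tx":0,"ty":0,"tz":0,"wx":0,"wy":0,"wz":0},
])

```text
clock: 18.05
tcp_pos: [0.5379, -0.2725, 0.2143]
tool_rot: [0.716, 0.698, -0.001, -0.002]
ft_force: [0.5, -0.1, 0.8]
opening: 0.043
finger_force: 0.0
```

Emit:
play_rows([
  {"claw":0,"tx":0.012,"ty":0,"tz":-0.13,"wx":0,"wy":0,"wz":0},
  {"claw":0,"tx":0,"ty":0,"tz":-0.13,"wx":0,"wy":0,"wz":0},
  {"claw":0,"tx":0,"ty":0,"tz":0,"wx":0,"wy":0,"wz":0},
  {"claw":0,"tx":0,"ty":0,"tz":0,"wx":0,"wy":0,"wz":0},
])

```text
clock: 18.55
tcp_pos: [0.5425, -0.2723, 0.1786]
tool_rot: [0.716, 0.698, 0.0, 0.001]
ft_force: [0.2, -0.1, -0.3]
opening: 0.0426
finger_force: 0.0
```

Emit:
play_rows([
  {"claw":-0.9,"tx":0,"ty":0,"tz":0,"wx":0,"wy":0,"wz":0},
  {"claw":-0.9,"tx":0,"ty":0,"tz":0,"wx":0,"wy":0,"wz":0},
  {"claw":-0.9,"tx":0,"ty":0,"tz":0,"wx":0,"wy":0,"wz":0},
  {"claw":-0.9,"tx":0,"ty":0,"tz":0,"wx":0,"wy":0,"wz":0},
])

```text
clock: 19.05
tcp_pos: [0.542, -0.272, 0.1785]
tool_rot: [0.716, 0.698, -0.0, 0.0]
ft_force: [-3.8, 0.2, 7.6]
opening: 0.0134
finger_force: 58.4
```

The crossbar is gripped. I pull it along its arc around the shaft.

Emit:
play_rows([
  {"claw":-0.9,"tx":-0.157,"ty":0.005,"tz":0.042,"wx":0,"wy":0,"wz":0},
  {"claw":-0.9,"tx":-0.162,"ty":0.005,"tz":0.014,"wx":0,"wy":0,"wz":0},
  {"claw":-0.9,"tx":-0.162,"ty":0.005,"tz":-0.014,"wx":0,"wy":0,"wz":0},
  {"claw":-0.9,"tx":0,"ty":0,"tz":0,"wx":0,"wy":0,"wz":0},
  {"claw":-0.9,"tx":0,"ty":0,"tz":0,"wx":0,"wy":0,"wz":0},
])

```text
clock: 19.68
tcp_pos: [0.4736, -0.2697, 0.1869]
tool_rot: [0.716, 0.698, 0.002, 0.004]
ft_force: [2.9, 1.3, 16.2]
opening: 0.0137
finger_force: 62.1
```

Emit:
play_rows([
  {"claw":-0.9,"tx":-0.157,"ty":0.005,"tz":-0.042,"wx":0,"wy":0,"wz":0},
  {"claw":-0.9,"tx":-0.1475,"ty":0.004,"tz":-0.069,"wx":0,"wy":0,"wz":0},
  {"claw":-0.9,"tx":-0.133,"ty":0.004,"tz":-0.093,"wx":0,"wy":0,"wz":0},
  {"claw":-0.9,"tx":-0.115,"ty":0.003,"tz":-0.115,"wx":0,"wy":0,"wz":0},
  {"claw":-0.9,"tx":0,"ty":0,"tz":0,"wx":0,"wy":0,"wz":0},
  {"claw":-0.9,"tx":0,"ty":0,"tz":0,"wx":0,"wy":0,"wz":0},
])

```text
clock: 20.42
tcp_pos: [0.3888, -0.2677, 0.1368]
tool_rot: [0.716, 0.698, 0.0, 0.002]
ft_force: [3.7, -1.8, 1.8]
opening: 0.0138
finger_force: 67.9
```

Emit:
play_rows([
  {"claw":-0.9,"tx":-0.093,"ty":0.003,"tz":-0.133,"wx":0,"wy":0,"wz":0},
  {"claw":-0.9,"tx":-0.069,"ty":0.002,"tz":-0.1475,"wx":0,"wy":0,"wz":0},
  {"claw":-0.9,"tx":-0.042,"ty":0.001,"tz":-0.157,"wx":0,"wy":0,"wz":0},
  {"claw":-0.9,"tx":0,"ty":0,"tz":0,"wx":0,"wy":0,"wz":0},
  {"claw":-0.9,"tx":0,"ty":0,"tz":0,"wx":0,"wy":0,"wz":0},
])

```text
clock: 21.05
tcp_pos: [0.3567, -0.266, 0.0708]
tool_rot: [0.716, 0.698, -0.0, -0.0]
ft_force: [1.0, 2.0, 3.5]
opening: 0.0136
finger_force: 73.6
```

Emit:
play_rows([
  {"claw":-0.9,"tx":-0.014,"ty":0,"tz":-0.08,"wx":0,"wy":0,"wz":0},
  {"claw":-0.9,"tx":0,"ty":0,"tz":-0.08,"wx":0,"wy":0,"wz":0},
  {"claw":-0.9,"tx":0,"ty":0,"tz":0,"wx":0,"wy":0,"wz":0},
  {"claw":-0.9,"tx":0,"ty":0,"tz":0,"wx":0,"wy":0,"wz":0},
])

```text
clock: 21.55
tcp_pos: [0.3537, -0.2659, 0.0466]
tool_rot: [0.716, 0.698, -0.0, -0.001]
ft_force: [-1.7, 5.3, 5.0]
opening: 0.0138
finger_force: 76.1
```

Emit:
play_rows([
  {"claw":-0.9,"tx":0,"ty":0,"tz":-0.015,"wx":0,"wy":0,"wz":0},
  {"claw":-0.9,"tx":0,"ty":0,"tz":-0.015,"wx":0,"wy":0,"wz":0},
  {"claw":-0.9,"tx":0,"ty":0,"tz":0,"wx":0,"wy":0,"wz":0},
  {"claw":-0.9,"tx":0,"ty":0,"tz":0,"wx":0,"wy":0,"wz":0},
])

```text
clock: 22.05
tcp_pos: [0.3537, -0.2659, 0.0422]
tool_rot: [0.716, 0.698, -0.0, -0.001]
ft_force: [-3.6, 5.5, 7.6]
opening: 0.0137
finger_force: 76.4
```

Emit:
play_rows([
  {"claw":-0.9,"tx":0,"ty":0,"tz":-0.02,"wx":0,"wy":0,"wz":0},
  {"claw":-0.9,"tx":0,"ty":0,"tz":-0.01,"wx":0,"wy":0,"wz":0},
  {"claw":-0.9,"tx":0,"ty":0,"tz":0,"wx":0,"wy":0,"wz":0},
  {"claw":-0.9,"tx":0,"ty":0,"tz":0,"wx":0,"wy":0,"wz":0},
])

```text
clock: 22.55
tcp_pos: [0.3537, -0.266, 0.0393]
tool_rot: [0.716, 0.698, -0.001, 0.0]
ft_force: [-9.9, 8.4, 43.4]
opening: 0.0135
finger_force: 80.4
```

Force is now 43 N. I check the bar's height and the lever's angle numerically from the wrist image.

Run:
```python
from h import *
o,c=snap('wrist','w9');snap('top','t9');snap('scene','s9');print(o['tcp_pos'],o['ft_force'],o['finger_force'])
g=cv2.cvtColor(cv2.imread('pics/w9.png'),cv2.COLOR_BGR2GRAY)
B=np.array([.3537,-.266,.056])
for dy in (.02,.026,.032):
    p=[proj('w9',B+[x,dy,0]) for x in np.arange(-.03,.0601,.005)]
    print(dy,p[0].round(),p[-1].round(),[int(g[int(v),int(u)]) if 0<=v<420 and 0<=u<560 else -1 for u,v in p])
for dz in (0,.005,-.005): print(dz,proj('w9',B+[0,.026,dz]))
# coarse luminance map
sm=cv2.resize(g[150:390,100:460],(45,30),interpolation=cv2.INTER_AREA)
for r in sm: print(' '.join('%2d'%(x//10) for x in r))
```

```text
[ 0.35370077 -0.26597296  0.03934893] [-9.87029498  8.41707101 43.35343957] 80.36916375160217
0.02 [206. 238.] [426. 233.] [111, 190, 194, 201, 188, 16, 39, 46, 122, 228, 229, 97, 172, 235, 114, 219, 208, 218, 212]
0.026 [204. 224.] [427. 219.] [104, 188, 191, 194, 194, 20, 36, 42, 109, 228, 229, 224, 84, 97, 102, 212, 210, 218, 214]
0.032 [203. 210.] [429. 205.] [103, 209, 202, 211, 199, 34, 40, 48, 90, 231, 230, 229, 230, 230, 89, 215, 213, 217, 217]
0 [278.37095399 222.32920564]
0.005 [278.16244185 226.44368759]
-0.005 [278.56486465 218.50284881]
15 16 16 16 16 16 16 11 13 17 17  8 10 19 19 19 19 19 19 18 19 19 17 12 10 11 13 13 13 13 13 13 13 13 13 12 12 13 15 19 22 23 23 23 23
15 16 15 16 16 16 10 12 14 17 10  9 10 18 19 19 19 18 19 19 19 12 10  7  7  8 13 14 14 14 15 15 15 15 15 15 15 15 15 15 15 18 21 22 22
15 15 15 16 16 12 11 14 18 13  8  9 10 17 19 18 18 19 19 19 19 19 18 10 13 13 13 13 13 13 13 13 13 12 12 12 12 12 12 12 12 12 12 12 12
10 15 16 15 16 14 13 15 15  8  8  8  9 16 18 19 19 19 19 18 17 14 13 15 20 20 20 20 20 19 19 19 19 19 19 19 19 19 19 19 19 19 19 19 19
11 1
[... 2805 characters left out ...]
5 11 15  5  3  2  2  2  2
 2  2  2  3  3  3  4  6  4  5  6  5  2  2  2  2  2  2  2  5 14  3  4  4  5  9  3  2  2  2  2  2  2  2  5  6  5  6 17 17  4  3  3  2  2
 2  3  3  3  3  4  2  2  2  4  6  4  2  2  3  3  2  2  2  2  3  2  3  3  3  3  2  2  2  2  4  2  2  2  4  6  4  2  2  9  9  3  3  3  2
 3  3  3  3  3  3  2  2  2  2  2  2  2  2  2  3  2  2  2  2  2  2  2  2  2  2  2  2  2  2  3  2  2  2  2  2  2  2  2  2  4  3  3  3  3
 3  3  3  3  3  3  2  2  2  3  3  2  2  2  2  2  2  2  2  2  2  2  2  2  2  2  2  2  2  2  2  2  2  2  2  3  2  2  2  2  2  3  3  3  3
 3  3  3  3  3  3  2  2  3  3  2  2  1  2  1  1  2  1  2  2  2  2  2  2  2  2  2  2  1  1  1  2  2  2  1  2  3  2  2  2  3  3  3  3  3
```

Run:
```python
from h import *
o=ctrl.get_obs();print(o['ft_torque'],o['ft_force'],o['joint_efforts'].round(1))
g=cv2.cvtColor(cv2.imread('pics/w9.png'),cv2.COLOR_BGR2GRAY).astype(int)
for u in (310,350,390,430,460,500): print(u,g[120:190:2,u].tolist())
# predicted edges for lever angles, left arm inner/outer, top/bottom edges
H=np.array([.494,-.2705,.056])
for phi in (90,84,78):
    a=np.radians(phi);d=np.array([-np.sin(a),.03,np.cos(a)]);n=np.array([np.cos(a),0,np.sin(a)])
    for nm,y,s in (('in-top',.036,.006),('in-bot',.036,-.006),('out-top',.048,.006)):
        L=[proj('w9',H+d*r+[0,y,0]+n*s) for r in np.arange(.02,.141,.01)]
        L=np.array(L);i=np.argsort(L[:,0]);print(phi,nm,np.interp((310,350,390,430,460,500),L[i,0],L[i,1]).round(1))
print('pad L edge',[proj('w9',(.404-.016,-.267,z)).round(1) for z in (.038,.043,.048)],'blank L',proj('w9',(.380,-.267,.038)))
```

```text
[ 1.9077935   1.84827158 -0.65720597] [-9.89357143  8.74592368 42.26422503] [ -0.  -41.1  -1.  -14.3   1.8  -3.4   0.6]
310 [205, 201, 197, 198, 205, 205, 204, 205, 205, 201, 195, 195, 196, 198, 108, 99, 121, 142, 154, 162, 153, 140, 109, 97, 112, 146, 168, 187, 202, 203, 210, 207, 209, 211, 210]
350 [199, 203, 205, 205, 206, 202, 198, 193, 194, 205, 207, 206, 204, 199, 119, 99, 120, 135, 153, 162, 161, 163, 137, 98, 105, 138, 165, 182, 195, 206, 206, 208, 212, 214, 207]
390 [178, 185, 194, 203, 200, 202, 201, 196, 204, 204, 201, 203, 201, 196, 129, 98, 117, 133, 151, 161, 162, 162, 146, 98, 100, 128, 160, 183, 198, 204, 205, 207, 209, 212, 210]
430 [97, 95, 122, 186, 224, 233, 234, 233, 234, 234, 234, 234, 235, 236, 236, 235, 235, 235, 235, 236, 194, 160, 153, 100, 100, 120, 154, 179, 197, 206, 205, 202, 202, 211, 209]
460 [235, 235, 234, 236, 235, 235, 236, 235, 234, 234, 234, 235, 234, 236, 235, 236, 236, 235, 235, 234, 234, 238, 232, 113, 97, 117, 150, 177, 195, 205, 204, 204, 203, 210, 210]
500 [236, 233, 236, 235, 235, 234, 234, 235, 236, 234, 236, 235, 236, 234, 235, 236, 234, 234, 236, 235, 234, 234, 236, 179, 93, 109, 145, 173, 191, 207, 205, 203, 204, 208, 207]
90 in-top [203.3 203.5 203.7 204.  204.2 204.4]
90 in-bot [195.6 195.8 196.1 196.3 196.5 196.7]
90 out-top [171.8 172.1 172.3 172.5 172.7 173. ]
84 in-top [213.8 212.8 211.8 210.8 210.  209. ]
84 in-bot [204.3 203.4 202.5 201.6 201.  200.1]
84 out-top [178.8 178.3 177.7 177.1 176.7 176.1]
78 in-top [227.6 225.  222.3 219.7 217.7 215.1]
78 in-bot [215.3 212.9 210.6 208.3 206.6 204.3]
78 out-top [188.1 186.4 184.8 183.2 182.  180.3]
pad L edge [array([352.3, 262.2]), array([354.4, 266.9]), array([356.7, 271.9])] blank L [335.51208748 262.5466821 ]
```

The lever arm's slope in the image matches a fully closed lever, at or slightly past 90° from upright. Before contact the force was the spring's 7 N and it is now about 43 N, so the pad is pressing on the blank. Handing in.

```bash
python3 -c "
from plant import job
print(job.close_job())"
```

```text
the job is handed in; nothing more can be done
None
```

I handed the job in at about 22 s: the round blank is in the die, the catch is flipped over, and the lever is held down on the blank with about 43 N at the wrist. The hand-in gave no verdict; I viewed 11 pictures, one over the limit of 10; and one of the gripper's finger linkages bumped the catch knob once (about 14 N), which left it guarding.

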